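# Slide the top-heavy fume extractor home in its charging bay

### The arm

A 6-joint arm with a two-finger parallel gripper is mounted at the origin on the work surface. World frame = base frame: x ahead of the robot, y to its left, z up, the work surface at z = 0. Lengths are in m, angles in rad, forces in N, time in s.
With the tool pointing down it reaches from about 0.225 to 0.875 m from the base axis. Payload 3.4 kg.
Tool frame: the origin (TCP) lies between the finger pads; the fingertips stand 8 mm ahead of it and the grasp point (between the pads) lies 11 mm behind it; z points along the fingers, y is the line along which they close (so a half turn about z gives the same grasp; the last joint's range is limited). The gripper opens to 85 mm and grips with 20 to 120 N. Pads are 22 mm wide; open, the fingers measure 114 mm over their backs; the gripper's body (76 mm by 85 mm) begins 54 mm behind the grasp point. The pads swing forward as they close: fully open they stand 13 mm farther back than shut.
Start: joints at [-1.228, 0.276, 1.505, -0, 1.361, -0.121], TCP at [0.257, -0.514, 0.239] pointing down, gripper open.
Joint ranges: [-2.89, 2.89], [-0.75, 2.08], [0.22, 2.7], [-1.18, 4.32], [0.11, 2.71], [-2.7, 2.7]. Speed limits (rad/s): [2.57, 2.57, 3.14, 3.14, 3.14, 3.14].

### API

Orientations are given as a unit quaternion [w, x, y, z].
In Python, from rig import manip, optics, finder gives the robot as it stands.
- The arm moves only by the tool servo_tool, never from a script. Its argument "increments" is a list of rows, each a list of 7 numbers: the shift along the tool's x, y, z in cm, then the turn, a rotation vector about the tool's x, y, z in degrees, then the closure, from -1 (fully open) to 1 (shut). In form: [[x, y, z, rx, ry, rz, gripper], ...]. A call has exactly 5 rows; each row shifts and turns the commanded pose from where the row before left it, along the tool's axes as they then stand; what a row does not reach is not made up. A row lasts 1/10 s, in which the tool goes at most 50 mm and 8.59 degrees, less where a joint would pass 70% of its speed; a pose out of reach is approached as far as the arm can. A call is refused whole if a number of a shift passes 5 or a number of a turn 8.59, either way. A call with a gripper value outside its range is refused whole. The fingers move at their own pace and stop on an object; "squeeze" is the grip in N (left out, the last holds). Time passes only in rows, so rows that do not move let the fingers close, or fill a call up. It gives the time, the measured TCP pose, the force, the opening and the grip force at its end, in the units of the state.
- manip.get_state(): the state, without advancing time (a new reading comes with each control period).
- optics.get_image(name): name is "side" or "top" or "wrist"; returns the picture (420x560x3 uint8, red, green, blue); there is no depth.
- optics.get_calibration(name): a dict with "fov_y" (degrees; the focal length in pixels is half the picture's height over the tangent of half this angle, whatever the lens; pixels are square), "cx", "cy" (the principal point, pixels), "world_to_cam" (4x4, takes a point from world to camera coordinates). Camera axes: x right, y down, z forward; pixel columns grow to the right and rows downward; lengths in m; the calibration is good to about 2 mm. A picture is of the moment at which its call begins: read the wrist's pose just before it. get_calibration takes no time and is no camera call; for the wrist camera it gives the pose at the moment of the call.
- manip.sign_off(): hands the job in; it is judged then, once.
Trained networks look in the newest picture that a camera, given by its name, has taken for a name from the list of things; names that differ only in an ending like _2 or _b are one class to them, and where a whole thing is asked for, a point or a joint stands for the part that bears it (a point fixed in the world has none). Each returns a list of dicts, best first, with "p" (0 to 1); they miss things now and then, are a little off and sometimes report something else, mostly with a low value. They report only what shows in the picture. A call takes as long as a camera call.
- finder.silhouettes(label, camera): "region" (420x560 bool, what is visible of it) and "box" ([centre column, centre row, width, height] in pixels, round what is visible of it).
- finder.tip_of(label, camera): "at" ([column, row] in pixels: a listed point, or the origin of a listed thing).
The state is a dict: "clock": time; "qpos": joint angles; "qd": joint speeds; "effort": joint torques, N m; "position": TCP position; "ee_rot": TCP orientation; "contact_force": force on the tool from outside, world axes, zero at the start; "moment": the same for the moment, N m; "width": finger opening in m; "gripper_force": force on a finger pad.
Only numpy, scipy, OpenCV 4.12 (cv2) and the standard library are available. Lean on these libraries where they do the work, as an engineer would, in place of code of your own. Each camera call takes 0.05 s, during which the arm holds its last target. There are 200 camera calls.

### The job

Put the tall, top-heavy fume extractor back on charge: slide it over the bench on its foot, gently and without lifting or tipping it, into the bay between the two rails, until its foot has pushed the sprung copper charging plate fully back to its firm stop, which you must feel for and not ram. Leave it standing there with the plate held pressed, and leave the jar, dish, wax block and soldering brick where they are.

Things in the scene. Friction and masses are not known exactly. Their poses are not given: they have to be found in the camera images.
- extractor_foot (a point): Centre of the fume extractor's grey round foot (104 mm in diameter, 30 mm high), on its axis, 15 mm above the bench; z is up the column, its turn about z does not matter. On the foot stands a white column 84 mm in diameter, so the foot stands out 10 mm all round. Loose, 0.65 to 0.95 kg, friction with the bench about 0.5 to 0.7.
- extractor_head (a point): Centre of the extractor's heavy white head (88 mm in diameter, from 245 to 305 mm above the bench), on its axis; a short grey handle juts to 77 mm from the axis at 285 mm up. Centre of mass about 190 mm above the bench: it goes over at about 15 degrees. Pushed level with the foot it slides; pushed higher than about 70 mm up, or jerked, it tips.
- bay: Charging bay screwed to the bench: two aluminium rails 20 mm high, 14 mm thick, 190 mm long, 116 mm apart inside; flared ends 40 mm long stand before the mouth, reaching about 36 mm out and opening to about 140 mm. The bench is its floor. Origin on the bench at the middle of the mouth (where the straight rails begin); x leads into the bay, y across it, z up.
- stopbar: Black cross bar fixed over the bay's inner end (20 to 40 mm up), carrying a clamped stop block and, before it, a sprung copper plate 60 mm wide, 5 to 21 mm up. Origin on the bay's centre line, on the bench, 118 mm in from the mouth; axes as the bay's. The plate's front face rests anywhere from 38 mm before to 26 mm beyond this origin along x; this is not reported: find it by touch.
- plate_bar (a point): Middle of the cross bar (fixed, 60 mm along x from its origin, 30 mm up); it does not move with the plate. The copper plate gives 8 mm towards it, its spring rising from 1 N to 2 N, then meets the firm stop: 5 to 10 N there is plenty, over 25 N is ramming. Friction under its foot keeps the extractor pressed on the spring once let go.
- jar: Bystander: closed black jar, 56 mm in diameter, 50 mm tall; origin under its centre.
- dish: Bystander: steel bowl, 80 mm across, 24 mm tall; origin under its centre.
- wax: Bystander: yellow wax block 75 x 30 x 18 mm, long along its x; origin under its centre.
- brick: Bystander: white soldering brick 110 (x) x 85 (y) x 30 mm; origin under its centre.

How it is judged:
By the outcome, as a careful person would: the job done as asked, in the order asked, and still so for the second after the job is handed in, with the robot touching nothing.
It also fails if it takes over 69 s, if anything falls off the work surface, if the arm or the gripper's body presses on something with over 40 N, if the wrist force passes 120 N, or if a joint passes its speed limit or range.

## Working session

There is one attempt and no reset: what is moved stays moved. The work goes in short steps, Python scripts to look and compute and a tool call to move; the robot and the scene stay as the last step left them, time stands still between calls to the robot, and variables do not carry over. Pictures are saved under pics/ and viewed, at most 10 in all, crops included, and the job is handed in when it is done.

Besides the shell and the picture viewer there is one more tool, called after "Emit:" as name(argument=value, ...), one argument or row to a line, values as JSON. servo_tool: Moves the arm, as the interface text tells. Its arguments: {"type":"object","properties":{"increments":{"type":"array","items":{"type":"array","items":{"type":"number"}}},"squeeze":{"type":"number"}},"required":["increments"]}

```bash
mkdir -p pics; ls; cat > h.py <<'E'
import numpy as np, cv2
from rig import manip, optics, finder
def cal(n):
    c=optics.get_calibration(n); f=210/np.tan(np.radians(c['fov_y'])/2); return f,c['cx'],c['cy'],np.array(c['world_to_cam'])
def ray(n,uv):
    f,cx,cy,T=cal(n); d=T[:3,:3].T@np.array([(uv[0]-cx)/f,(uv[1]-cy)/f,1.]); return -T[:3,:3].T@T[:3,3],d
def onz(n,uv,z):
    o,d=ray(n,uv); return o+d*(z-o[2])/d[2]
def proj(n,p):
    f,cx,cy,T=cal(n); q=T[:3,:3]@np.asarray(p)+T[:3,3]; return np.array([f*q[0]/q[2]+cx,f*q[1]/q[2]+cy])
def save(n,name):
    im=optics.get_image(n); cv2.imwrite('pics/'+name,im[:,:,::-1]); return im
E
python3 - <<'E'
from h import *
np.set_printoptions(precision=3,suppress=True)
for n in('top','side'):
    save(n,n+'0.png'); print(n,cal(n)[0],ray(n,(280,210)))
    for l,z in [('extractor_foot',.015),('extractor_head',.275),('bay',0),('stopbar',0),('plate_bar',.03),('jar',0),('dish',0),('wax',0),('brick',0)]:
        for r in finder.tip_of(l,n)[:2]: print(l,round(r['p'],2),np.round(r['at'],1),onz(n,r['at'],z))
print(manip.get_state())
E
```

```text
pics
top 406.1263998286665 (array([ 0.365, -0.029,  1.169]), array([ 0.192,  0.022, -0.981]))
extractor_foot 0.8 [327.6 218.7] [ 0.569 -0.142  0.015]
extractor_head 0.55 [334.  201.1] [ 0.563 -0.13   0.275]
bay 0.6 [327.  216.6] [ 0.577 -0.141  0.   ]
stopbar 0.77 [235.5 187.1] [0.659 0.131 0.   ]
plate_bar 0.72 [211.4 178.5] [0.676 0.198 0.03 ]
plate_bar 0.7 [236.8 188.2] [0.649 0.123 0.03 ]
jar 0.68 [273.8 153.1] [0.768 0.02  0.   ]
jar 0.18 [307.2 150.5] [ 0.778 -0.08   0.   ]
dish 0.77 [307.9 150.5] [ 0.778 -0.082  0.   ]
wax 0.85 [393.1 189.4] [ 0.664 -0.336  0.   ]
brick 0.69 [189.6 296.7] [0.338 0.245 0.   ]
side 414.20703311696786 (array([0.218, 0.671, 0.671]), array([ 0.397, -0.743, -0.539]))
extractor_foot 0.84 [307.3 238. ] [ 0.572 -0.14   0.015]
extractor_head 0.61 [309.5 146.9] [ 0.571 -0.145  0.275]
bay 0.95 [258.7 275.9] [0.624 0.03  0.   ]
plate_bar 0.93 [201.9 302.8] [0.674 0.184 0.03 ]
plate_bar 0.45 [227.1 299.1] [0.631 0.152 0.03 ]
jar 0.9 [210.7 254.8] [0.776 0.013 0.   ]
dish 0.67 [229.4 233.5] [ 0.784 -0.087  0.   ]
brick 0.73 [343.7 400.6] [0.332 0.246 0.   ]
{'clock': 1.0, 'qpos': array([-1.228,  0.276,  1.505, -0.   ,  1.361, -0.121]), 'qd': array([-0.   ,  0.001,  0.003, -0.003,  0.001, -0.   ]), 'effort': array([ -0.   , -41.667, -24.611,   0.   ,   0.   ,   0.   ]), 'position': array([ 0.257, -0.514,  0.239]), 'ee_rot': array([0.   , 0.973, 0.23 , 0.   ]), 'contact_force': array([ 0.427,  0.405, -0.182]), 'moment': array([-0.019, -0.048,  0.032]), 'gripper_force': 0.0, 'width': 0.08559010882941379}
```

View pics/top0.png

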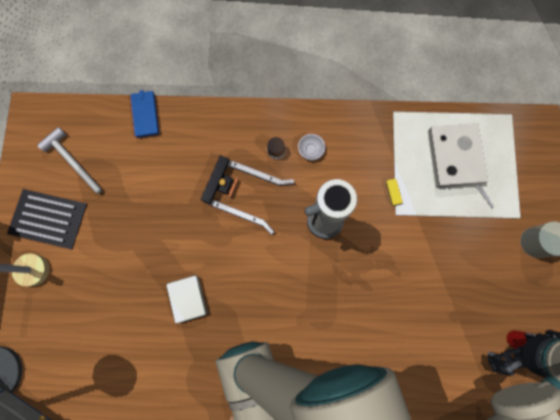

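View pics/side0.png

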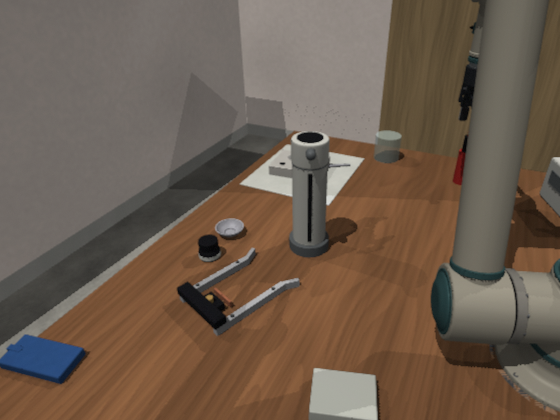

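The top view shows the bay with its rails from about (232,163) and (214,205) to the flares at (292,182) and (271,232). The extractor's foot is at about (327,222), with the handle toward the bay. The side view agrees, and the copper plate shows at (222,297). I'll enlarge the bay.

```bash
python3 - <<'E'
from h import *
a=cv2.imread('pics/top0.png')[145:245,195:355]; b=cv2.imread('pics/side0.png')[235:335,170:330]
cv2.imwrite('pics/crop.png',np.hstack([cv2.resize(x,None,fx=2.5,fy=2.5,interpolation=cv2.INTER_CUBIC) for x in(a,b)]) if 0 else cv2.resize(np.vstack([a,b]),None,fx=3,fy=3,interpolation=cv2.INTER_CUBIC))
E
```

```text
(no output)
```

View pics/crop.png

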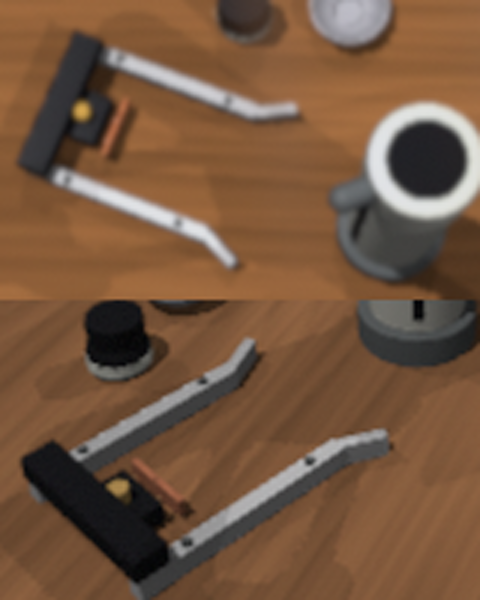

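Emit:
servo_tool(
  increments=[
    [0,0,0,0,0,-8.5,-0.18],
    [0,0,0,0,0,-8.5,-0.18],
    [0,0,0,0,0,-8.5,-0.18],
    [0,0,0,0,0,-8.5,-0.18],
    [0,0,0,0,0,-8.5,-0.18],
  ],
  squeeze=20,
)

```text
clock: 1.5
position: [0.2572, -0.5143, 0.2393]
ee_rot: [0.0, 0.822, 0.569, -0.0]
contact_force: [-0.4, -0.0, -1.1]
width: 0.0508
gripper_force: 0.0
```

The enlarged view shows the rail bends in the top picture at (280,182) and (263,222). The plate runs from (238,178) to (232,197). In the side picture the bends are at (249,259) and (283,283), and the plate is at (217,288) to (233,305).

```bash
python3 - <<'E'
from h import *
np.set_printoptions(precision=4,suppress=True)
P={'top':dict(ub=(280,182.3),ue=(230,163.3),lb=(262.7,221.7),le=(213.3,204.3),p1=(238.3,178.3),p2=(231.7,197.3)),
'side':dict(ub=(249.3,259),ue=(195,288.3),lb=(283.3,283.3),le=(230,317.7),p1=(216.7,288.3),p2=(233.3,305))}
for n in P:
    W={k:onz(n,v,.021 if k[0]=='p' else .02)[:2] for k,v in P[n].items()}
    m=(W['ub']+W['lb'])/2; ax=(W['ue']-W['ub'])/np.linalg.norm(W['ue']-W['ub'])+(W['le']-W['lb'])/np.linalg.norm(W['le']-W['lb']); ax/=np.linalg.norm(ax)
    nrm=np.array([-ax[1],ax[0]])
    print(n,W,'\nmouth',m,'ax',ax,np.degrees(np.arctan2(ax[1],ax[0])),'gap',(W['ub']-W['lb'])@nrm,'plate x',[(W[k]-m)@ax for k in('p1','p2')])
    for f in ([.569,-.142],[.572,-.140]): d=np.array(f)-m; print('foot in bay',d@ax,d@nrm)
# foot by silhouette of extractor in side
for n in('top','side'):
    r=finder.silhouettes('extractor_foot',n)
    if r: print(n,r[0]['box'],r[0]['p'])
print(manip.get_state()['qpos'])
E
```

```text
top {'ub': array([ 0.672 , -0.0014]), 'ue': array([0.7261, 0.1478]), 'lb': array([0.5541, 0.0448]), 'le': array([0.6014, 0.1897]), 'p1': array([0.6807, 0.1209]), 'p2': array([0.6233, 0.1373])} 
mouth [0.6131 0.0217] ax [0.3255 0.9455] 71.00252791805414 gap -0.12650742165568435 plate x [np.float64(0.11585582646081974), np.float64(0.11265719394810636)]
foot in bay -0.16913105908256068 -0.011604355225199335
foot in bay -0.1662634138925645 -0.013789901167130449
side {'ub': array([0.6635, 0.0051]), 'ue': array([0.7218, 0.1466]), 'lb': array([0.5488, 0.0466]), 'le': array([0.6022, 0.1861]), 'p1': array([0.6765, 0.1263]), 'p2': array([0.6149, 0.1536])} 
mouth [0.6061 0.0259] ax [0.3694 0.9293] 68.31974940430369 gap -0.12188879879348345 plate x [np.float64(0.11935856102279799), np.float64(0.12191679850442048)]
foot in bay -0.1696967792945235 -0.0275012331869727
foot in bay -0.16672997995237016 -0.02955016014111194
top [330.4, 210.1, 48.6, 61.5] 0.79
side [306.5, 191.8, 40.2, 126.2] 0.63
[-1.228   0.2759  1.5049 -0.      1.3607 -0.8625]
```

Emit:
servo_tool(
  increments=[
    [0,0,0,0,8.5,0,-0.18],
    [0,0,0,0,8.5,0,-0.18],
    [0,0,0,0,8.5,0,-0.18],
    [0,0,0,0,8.5,0,-0.18],
    [0,0,0,0,8.5,0,-0.18],
  ],
)

```text
clock: 2.1
position: [0.257, -0.5153, 0.24]
ee_rot: [-0.206, 0.768, 0.527, 0.3]
contact_force: [0.5, 0.3, -0.6]
width: 0.0501
gripper_force: 0.0
```

```bash
cat >> h.py <<'E'
from scipy.spatial.transform import Rotation as R
def totool(d):
    q=manip.get_state()['ee_rot']; return np.round(R.from_quat(np.r_[q[1:],q[0]]).as_matrix().T@np.asarray(d)*100,2)
def hd(a): return np.array([np.cos(np.radians(a)),np.sin(np.radians(a)),0])
E
python3 - <<'E'
from h import *
s=manip.get_state();print(s['qpos'],s['position'])
q=s['ee_rot'];print(R.from_quat(np.r_[q[1:],q[0]]).as_matrix())
print(totool(np.array([.5205,-.272,.08])-s['position']),totool([0,0,-.01]),totool(hd(69.1)*.01),totool(hd(76.7)*.01))
E
```

```text
[-1.4365369   0.6077953   1.18513542  0.36715485  2.00200558 -1.02691362] [ 0.25695003 -0.51534437  0.24001071]
[[ 2.65220141e-01  9.32910784e-01  2.43589297e-01]
 [ 6.85477394e-01 -3.60106557e-01  6.32806455e-01]
 [ 6.78070069e-01 -8.58060388e-04 -7.34996765e-01]]
[12.82 15.84 33.58] [-0.68  0.    0.73] [ 0.73 -0.    0.68] [ 0.73 -0.14  0.67]
```

Emit:
servo_tool(
  increments=[
    [1.28,1.58,3.36,0,0,0,-0.18],
    [1.28,1.58,3.36,0,0,0,-0.18],
    [1.28,1.58,3.36,0,0,0,-0.18],
    [1.28,1.58,3.36,0,0,0,-0.18],
    [1.28,1.58,3.36,0,0,0,-0.18],
  ],
)

```text
clock: 2.6
position: [0.3893, -0.3918, 0.1578]
ee_rot: [-0.206, 0.769, 0.527, 0.298]
contact_force: [0.4, 0.3, -0.2]
width: 0.05
gripper_force: 0.0
```

Emit:
servo_tool(
  increments=[
    [1.28,1.58,3.36,0,0,0,-0.18],
    [1.28,1.58,3.36,0,0,0,-0.18],
    [1.28,1.58,3.36,0,0,0,-0.18],
    [1.28,1.58,3.36,0,0,0,-0.18],
    [0,0,0,0,0,0,-0.18],
  ],
)

```text
clock: 3.1
position: [0.4946, -0.2906, 0.0927]
ee_rot: [-0.209, 0.767, 0.528, 0.298]
contact_force: [-1.2, -0.2, 0.4]
width: 0.0502
gripper_force: 0.0
```

```bash
python3 - <<'E'
from h import *
np.set_printoptions(precision=3,suppress=True)
s=manip.get_state();print(s['qpos'],s['position'],s['ee_rot'],s['contact_force'])
save('wrist','w1.png')
for l in('extractor_foot','plate_bar','bay'):
    for r in finder.tip_of(l,'wrist')[:1]: print(l,r['p'],r['at'],onz('wrist',r['at'],.015))
for n in('top','side'):
    optics.get_image(n)
    for r in finder.tip_of('extractor_foot',n)[:1]: print(n,r['p'],r['at'],onz(n,r['at'],.015))
E
```

```text
[-1.006  0.601  1.615  0.575  1.456 -0.867] [ 0.495 -0.291  0.093] [-0.209  0.767  0.528  0.298] [-1.159 -0.212  0.368]
bay 0.59 [483.6, 283.7] [ 0.644 -0.339  0.015]
top 0.69 [326.9, 219.4] [ 0.567 -0.14   0.015]
side 0.92 [304.8, 236.7] [ 0.58  -0.143  0.015]
```

View pics/w1.png

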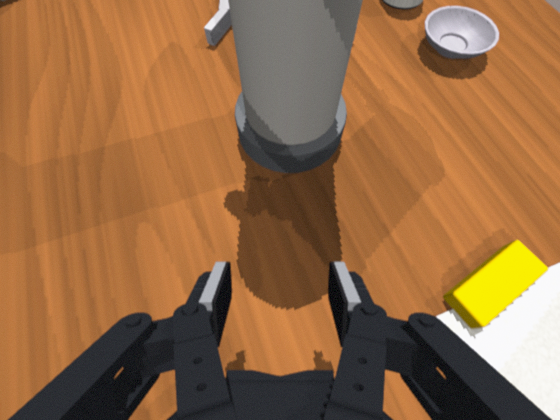

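The wrist view shows the foot ahead. Its near bottom edge is at (290,172), its rim runs from (236,117) to (346,117), and the two fingertips are at (222,265) and (338,265).

```bash
python3 - <<'E'
from h import *
from scipy.optimize import least_squares
np.set_printoptions(precision=4,suppress=True)
t=np.linspace(0,2*np.pi,400)
def res(c):
    f,cx,cy,T=cal('wrist')
    P=np.vstack([np.c_[c[0]+.052*np.cos(t),c[1]+.052*np.sin(t),0*t+z] for z in(0,.03)])
    q=P@T[:3,:3].T+T[:3,3]; u=f*q[:,0]/q[:,2]+cx; v=f*q[:,1]/q[:,2]+cy
    return [u.min()-236,u.max()-346,v.max()-172]
r=least_squares(res,[.57,-.14],diff_step=1e-3);print(r.x,r.fun)
s=manip.get_state();p=s['position']
F=np.r_[r.x,0]; m=np.array([.6096,.0238,0]); print('inbay',(F-m)@hd(69.7),(F-m)@hd(159.7))
pre=F-hd(69.1)*.09; pre[2]=.017
print(pre,totool(pre-p))
w=onz('wrist',(214,43),.0);print('flare tip', w,(w-m)@hd(69.7),(w-m)@hd(159.7))
E
```

```text
[ 0.5653 -0.1368] [-0.8701  0.8688 -0.1541]
inbay -0.16598246546016118 -0.014130320461532606
[ 0.5332 -0.2209  0.017 ] [ 1.02  1.04 11.44]
flare tip [0.5278 0.0129 0.    ] -0.038593484156580454 0.07292755962162152
```

Emit:
servo_tool(
  increments=[
    [0.2,0.2,2.3,0,0,0,-0.18],
    [0.2,0.2,2.3,0,0,0,-0.18],
    [0.2,0.2,2.3,0,0,0,-0.18],
    [0.2,0.2,2.3,0,0,0,-0.18],
    [0.2,0.2,2.0,0,0,0,-0.18],
  ],
)

```text
clock: 4.0
position: [0.5324, -0.2211, 0.0179]
ee_rot: [-0.205, 0.768, 0.528, 0.299]
contact_force: [0.3, -0.1, -0.9]
width: 0.0501
gripper_force: 0.0
```

```bash
cat > st.py <<'E'
from h import *
np.set_printoptions(precision=4,suppress=True)
s=manip.get_state();p=s['position'];F=np.array([.5653,-.1368,0]); m=np.array([.6096,.0238,0])
q=s['ee_rot'];M=R.from_quat(np.r_[q[1:],q[0]]).as_matrix();print(s['clock'],p,s['contact_force'],'xhead',np.degrees(np.arctan2(M[1,2],M[0,2])),'tilt',np.degrees(np.arccos(-M[2,2])))
d=p-m;print('tcp in bay',d@hd(69.7),d@hd(159.7),'rel F',(p-F)@hd(69.1),(p-F)@hd(159.1))
print('fwd69.7',totool(hd(69.7)*.01),'up',totool([0,0,.01]))
E
python3 st.py
```

```text
4.0 [ 0.5324 -0.2211  0.0179] [ 0.3433 -0.1005 -0.9314] xhead 68.99364253168935 tilt 42.48086664378107
tcp in bay -0.2564520230739203 -0.012535523562314618 rel F -0.09046996040443402 0.0006865180249016299
fwd69.7 [ 0.74 -0.01  0.68] up [ 0.68  0.   -0.74]
```

Emit:
servo_tool(
  increments=[
    [0.37,0,0.34,0,0,0,-0.18],
    [0.37,0,0.34,0,0,0,-0.18],
    [0.37,0,0.34,0,0,0,-0.18],
    [0.22,0,0.2,0,0,0,-0.18],
    [0.15,0,0.14,0,0,0,-0.18],
  ],
)

```text
clock: 4.5
position: [0.5397, -0.2026, 0.0189]
ee_rot: [-0.205, 0.768, 0.528, 0.299]
contact_force: [0.1, 0.6, -0.1]
width: 0.0504
gripper_force: 0.0
```

Emit:
servo_tool(
  increments=[
    [0.11,0,0.1,0,0,0,-0.18],
    [0.11,0,0.1,0,0,0,-0.18],
    [0.11,0,0.1,0,0,0,-0.18],
    [0.11,0,0.1,0,0,0,-0.18],
    [0.11,0,0.1,0,0,0,-0.18],
  ],
)

```text
clock: 5.0
position: [0.5423, -0.1952, 0.0183]
ee_rot: [-0.205, 0.768, 0.528, 0.299]
contact_force: [0.0, 0.3, 0.4]
width: 0.0506
gripper_force: 0.0
```

Emit:
servo_tool(
  increments=[
    [0.11,0,0.1,0,0,0,-0.18],
    [0.11,0,0.1,0,0,0,-0.18],
    [0.11,0,0.1,0,0,0,-0.18],
    [0.11,0,0.1,0,0,0,-0.18],
    [0.11,0,0.1,0,0,0,-0.18],
  ],
)

```text
clock: 5.5
position: [0.5449, -0.1882, 0.0184]
ee_rot: [-0.205, 0.768, 0.528, 0.299]
contact_force: [-1.0, 0.1, -0.1]
width: 0.0505
gripper_force: 0.0
```

```bash
python3 st.py; python3 -c "
from h import *
save('wrist','w2.png')"
```

```text
5.5 [ 0.5449 -0.1882  0.0184] [-0.9817  0.1213 -0.0775] xhead 69.07422131241341 tilt 42.497113663575355
tcp in bay -0.22125276720384313 -0.012826212283179025 rel F -0.05526959050235983 0.000764444251208158
fwd69.7 [ 0.74 -0.01  0.68] up [ 0.68 -0.   -0.74]
```

View pics/w2.png

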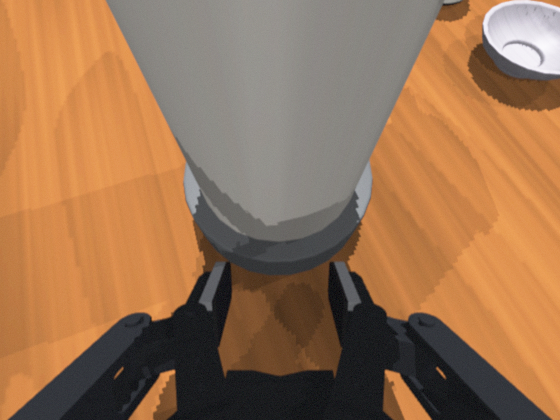

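The foot's near edge is at (278,272), a few millimetres ahead of the fingertips and centred between them. I'll creep into contact and go slightly lower.

Emit:
servo_tool(
  increments=[
    [0.07,0,0.14,0,0,0,-0.18],
    [0.07,0,0.14,0,0,0,-0.18],
    [0.07,0,0.14,0,0,0,-0.18],
    [0.07,0,0.14,0,0,0,-0.18],
    [0.07,0,0.14,0,0,0,-0.18],
  ],
)

```text
clock: 6.05
position: [0.5472, -0.1824, 0.0157]
ee_rot: [-0.205, 0.768, 0.529, 0.298]
contact_force: [-4.0, -5.6, 4.4]
width: 0.0504
gripper_force: 3.2
```

Emit:
servo_tool(
  increments=[
    [0.11,0,0.1,0,0,0,-0.18],
    [0.11,0,0.1,0,0,0,-0.18],
    [0.11,0,0.1,0,0,0,-0.18],
    [0.11,0,0.1,0,0,0,-0.18],
    [0.11,0,0.1,0,0,0,-0.18],
  ],
)

```text
clock: 6.55
position: [0.5503, -0.176, 0.0157]
ee_rot: [-0.204, 0.768, 0.529, 0.298]
contact_force: [-1.9, -4.8, 3.1]
width: 0.05
gripper_force: 2.9
```

Emit:
servo_tool(
  increments=[
    [0.11,0,0.1,0,0,0,-0.18],
    [0.11,0,0.1,0,0,0,-0.18],
    [0.11,0,0.1,0,0,0,-0.18],
    [0.11,0,0.1,0,0,0,-0.18],
    [0.11,0,0.1,0,0,0,-0.18],
  ],
)

```text
clock: 7.05
position: [0.5532, -0.1692, 0.0157]
ee_rot: [-0.204, 0.768, 0.529, 0.298]
contact_force: [-1.6, -5.1, 1.8]
width: 0.0504
gripper_force: 2.8
```

Emit:
servo_tool(
  increments=[
    [0.18,-0.03,0.17,0,0,0,-0.18],
    [0.22,-0.03,0.2,0,0,0,-0.18],
    [0.22,-0.03,0.2,0,0,0,-0.18],
    [0.22,-0.03,0.2,0,0,0,-0.18],
    [0.22,-0.03,0.2,0,0,0,-0.18],
  ],
)

```text
clock: 7.55
position: [0.5572, -0.1551, 0.0157]
ee_rot: [-0.204, 0.768, 0.528, 0.298]
contact_force: [-0.3, -4.6, 2.5]
width: 0.0502
gripper_force: 2.6
```

Emit:
servo_tool(
  increments=[
    [0.22,-0.03,0.2,0,0,0,-0.18],
    [0.22,-0.03,0.2,0,0,0,-0.18],
    [0.22,-0.03,0.2,0,0,0,-0.18],
    [0.22,-0.03,0.2,0,0,0,-0.18],
    [0.22,-0.03,0.2,0,0,0,-0.18],
  ],
)

```text
clock: 8.05
position: [0.5605, -0.1389, 0.0157]
ee_rot: [-0.205, 0.768, 0.528, 0.299]
contact_force: [-2.0, -4.8, 2.3]
width: 0.0505
gripper_force: 2.7
```

Emit:
servo_tool(
  increments=[
    [0.22,-0.03,0.2,0,0,0,-0.18],
    [0.22,-0.03,0.2,0,0,0,-0.18],
    [0.22,-0.03,0.2,0,0,0,-0.18],
    [0.22,-0.03,0.2,0,0,0,-0.18],
    [0.22,-0.03,0.2,0,0,0,-0.18],
  ],
)

```text
clock: 8.55
position: [0.5643, -0.1245, 0.0157]
ee_rot: [-0.206, 0.768, 0.528, 0.298]
contact_force: [-0.8, -4.1, 1.3]
width: 0.0502
gripper_force: 2.6
```

```bash
python3 st.py; python3 -c "
from h import *
save('side','s2.png')
a=finder.tip_of('extractor_foot','side'); b=finder.tip_of('extractor_head','side')
print([(r['p'],onz('side',r['at'],.015)) for r in a[:1]],[(r['p'],onz('side',r['at'],.275)) for r in b[:1]])
im=save('wrist','w3.png')"
```

```text
8.55 [ 0.5643 -0.1245  0.0157] [-0.7999 -4.0657  1.3276] xhead 69.0879109626643 tilt 42.49655841718176
tcp in bay -0.15480284170051706 -0.008947273394513115 rel F 0.011136072098746985 0.005339019729605089
fwd69.7 [ 0.74 -0.01  0.68] up [ 0.68 -0.   -0.74]
[(0.58, array([ 0.5876102, -0.0835826,  0.015    ]))] [(0.81, array([ 0.57635974, -0.0684444 ,  0.275     ]))]
```

View pics/w3.png

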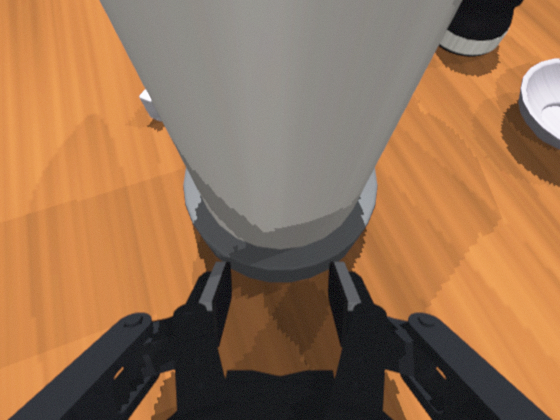

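The foot sits centred in the cradle, with its rim from x=184 to 377 and its bottom edge at y=276. The left flare tip shows at (143,98).

```bash
cat >> h.py <<'E'
from scipy.optimize import least_squares
def footfit(L,Rr,B,x0):
    t=np.linspace(0,2*np.pi,2000)
    def res(c):
        f,cx,cy,T=cal('wrist')
        P=np.vstack([np.c_[c[0]+.052*np.cos(t),c[1]+.052*np.sin(t),0*t+z] for z in(0,.03)])
        q=P@T[:3,:3].T+T[:3,3]; u=f*q[:,0]/q[:,2]+cx; v=f*q[:,1]/q[:,2]+cy
        return [u.min()-L,u.max()-Rr,v.max()-B]
    r=least_squares(res,x0,diff_step=1e-3); return r.x,r.fun
E
python3 - <<'E'
from h import *
np.set_printoptions(precision=4,suppress=True)
m=np.array([.6096,.0238,0])
x,f=footfit(184,377,276,[.58,-.08]);d=np.r_[x,0]-m;print(x,f,d@hd(69.7),d@hd(159.7))
w=onz('wrist',(143,98),.02);d=w-m;print('flare tip',w,d@hd(69.7),d@hd(159.7))
E
```

```text
[ 0.5851 -0.0696] [-0.0831  0.083  -0.0226] -0.09609113203061385 -0.009402335188979802
flare tip [0.5227 0.0186 0.02  ] -0.035047460872685676 0.07964912859981858
```

Emit:
servo_tool(
  increments=[
    [0.2,-0.03,0.19,0,0,0,-0.18],
    [0.25,-0.06,0.23,0,0,0,-0.18],
    [0.3,-0.06,0.27,0,0,0,-0.18],
    [0.3,-0.06,0.27,0,0,0,-0.18],
    [0.3,-0.06,0.27,0,0,0,-0.18],
  ],
)

```text
clock: 9.25
position: [0.5685, -0.1068, 0.0158]
ee_rot: [-0.205, 0.768, 0.528, 0.299]
contact_force: [-1.0, -3.6, 1.3]
width: 0.0503
gripper_force: 2.4
```

Emit:
servo_tool(
  increments=[
    [0.3,-0.06,0.27,0,0,0,-0.18],
    [0.3,-0.06,0.27,0,0,0,-0.18],
    [0.3,-0.06,0.27,0,0,0,-0.18],
    [0.3,-0.06,0.27,0,0,0,-0.18],
    [0.3,-0.06,0.27,0,0,0,-0.18],
  ],
)

```text
clock: 9.75
position: [0.5726, -0.0864, 0.0159]
ee_rot: [-0.206, 0.768, 0.528, 0.298]
contact_force: [-1.1, -2.1, -1.0]
width: 0.0499
gripper_force: 2.2
```

Emit:
servo_tool(
  increments=[
    [0.3,-0.06,0.27,0,0,0,-0.18],
    [0.3,-0.06,0.27,0,0,0,-0.18],
    [0.22,-0.03,0.2,0,0,0,-0.18],
    [0.15,-0.01,0.14,0,0,0,-0.18],
    [0.1,0,0.09,0,0,0,-0.18],
  ],
)

```text
clock: 10.25
position: [0.5762, -0.0724, 0.016]
ee_rot: [-0.206, 0.768, 0.529, 0.298]
contact_force: [-1.2, -3.5, -0.7]
width: 0.0502
gripper_force: 2.0
```

```bash
python3 st.py; python3 -c "
from h import *
im=save('wrist','w4.png')"
```

```text
10.25 [ 0.5762 -0.0724  0.016 ] [-1.247  -3.4885 -0.7413] xhead 69.13293936809973 tilt 42.497079123889925
tcp in bay -0.10180524576617206 -0.0020118121463379088 rel F 0.06405813548834312 0.012829080085344075
fwd69.7 [ 0.74 -0.01  0.68] up [ 0.68 -0.   -0.74]
```

View pics/w4.png

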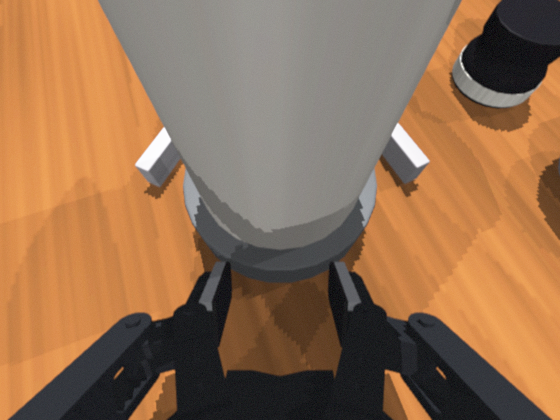

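Both flare tips show symmetrically about the foot, left at (145,175) and right at (418,171), with the foot centred at x=280. Straight in from here.

Emit:
servo_tool(
  increments=[
    [0.2,0,0.18,0,0,0,-0.18],
    [0.25,0,0.23,0,0,0,-0.18],
    [0.3,0,0.27,0,0,0,-0.18],
    [0.3,0,0.27,0,0,0,-0.18],
    [0.3,0,0.27,0,0,0,-0.18],
  ],
)

```text
clock: 10.8
position: [0.5829, -0.0553, 0.0161]
ee_rot: [-0.206, 0.768, 0.528, 0.298]
contact_force: [-0.6, -3.3, -2.0]
width: 0.0502
gripper_force: 1.7
```

Emit:
servo_tool(
  increments=[
    [0.3,0,0.27,0,0,0,-0.18],
    [0.3,0,0.27,0,0,0,-0.18],
    [0.3,0,0.27,0,0,0,-0.18],
    [0.3,0,0.27,0,0,0,-0.18],
    [0.3,0,0.27,0,0,0,-0.18],
  ],
)

```text
clock: 11.3
position: [0.5902, -0.0365, 0.0164]
ee_rot: [-0.206, 0.768, 0.528, 0.299]
contact_force: [-0.9, -3.0, -2.4]
width: 0.0504
gripper_force: 1.5
```

Emit:
servo_tool(
  increments=[
    [0.3,0,0.27,0,0,0,-0.18],
    [0.3,0,0.27,0,0,0,-0.18],
    [0.22,0,0.2,0,0,0,-0.18],
    [0.22,0,0.2,0,0,0,-0.18],
    [0.15,0,0.14,0,0,0,-0.18],
  ],
)

```text
clock: 11.8
position: [0.5959, -0.0217, 0.0165]
ee_rot: [-0.205, 0.768, 0.528, 0.299]
contact_force: [-1.8, -2.7, -1.3]
width: 0.0501
gripper_force: 1.6
```

```bash
python3 st.py; python3 -c "
from h import *
im=save('side','s4.png'); a=im[220:340,150:310,::-1]; b=save('top','t4.png')[130:250,180:340,::-1]
w=save('wrist','w5.png')[:,:,::-1]
cv2.imwrite('pics/c4.png',np.hstack([cv2.resize(np.vstack([b,a]),None,fx=2.25,fy=2.25,interpolation=2),cv2.resize(w[60:300,100:460],(400,540))]))"
```

```text
11.8 [ 0.5959 -0.0217  0.0165] [-1.7723 -2.7291 -1.2918] xhead 69.07572377750652 tilt 42.49874385649554
tcp in bay -0.047403362661497334 -0.0029290340650649054 rel F 0.11846664065316947 0.012481593233866228
fwd69.7 [ 0.74 -0.01  0.68] up [ 0.68  0.   -0.74]
```

View pics/c4.png

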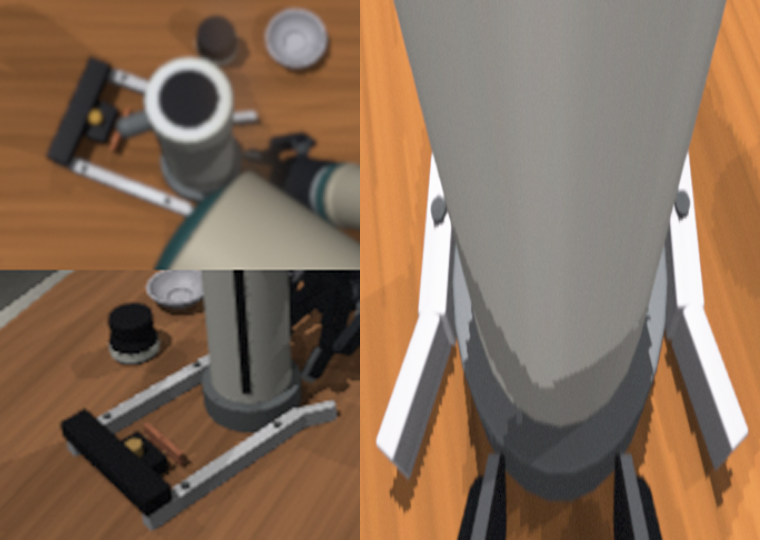

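The foot is entering the straight rails, centred between them with a sliver of gap on both sides. It stands upright, and the plate is still some 45–50 mm ahead.

Emit:
servo_tool(
  increments=[
    [0.22,0,0.2,0,0,0,-0.18],
    [0.22,0,0.2,0,0,0,-0.18],
    [0.22,0,0.2,0,0,0,-0.18],
    [0.22,0,0.2,0,0,0,-0.18],
    [0.15,0,0.14,0,0,0,-0.18],
  ],
)

```text
clock: 12.45
position: [0.601, -0.0087, 0.0166]
ee_rot: [-0.205, 0.768, 0.528, 0.299]
contact_force: [-1.5, -3.3, -0.4]
width: 0.0508
gripper_force: 1.9
```

Emit:
servo_tool(
  increments=[
    [0.15,0,0.14,0,0,0,-0.18],
    [0.15,0,0.14,0,0,0,-0.18],
    [0.15,0,0.14,0,0,0,-0.18],
    [0.15,0,0.14,0,0,0,-0.18],
    [0.15,0,0.14,0,0,0,-0.18],
  ],
)

```text
clock: 12.95
position: [0.6046, 0.0008, 0.0165]
ee_rot: [-0.205, 0.768, 0.528, 0.299]
contact_force: [-2.1, -3.3, 0.6]
width: 0.0502
gripper_force: 2.1
```

Emit:
servo_tool(
  increments=[
    [0.11,0,0.1,0,0,0,-0.18],
    [0.11,0,0.1,0,0,0,-0.18],
    [0.11,0,0.1,0,0,0,-0.18],
    [0.11,0,0.1,0,0,0,-0.18],
    [0.11,0,0.1,0,0,0,-0.18],
  ],
)

```text
clock: 13.45
position: [0.6072, 0.0077, 0.0165]
ee_rot: [-0.205, 0.768, 0.528, 0.299]
contact_force: [-1.6, -3.4, 0.7]
width: 0.0503
gripper_force: 2.2
```

```bash
python3 st.py; python3 -c "
from h import *
a=save('side','s5.png')[240:340,150:290,::-1]; b=save('top','t5.png')[140:240,190:330,::-1]
cv2.imwrite('pics/c5.png',cv2.resize(np.vstack([b,a]),None,fx=3,fy=3,interpolation=2))"
```

```text
13.45 [0.6072 0.0077 0.0165] [-1.6182 -3.4029  0.7048] xhead 69.06574622242988 tilt 42.49736493372357
tcp in bay -0.015912355460049172 -0.003320475535225455 rel F 0.14996002027328179 0.01241994025570655
fwd69.7 [ 0.74 -0.01  0.68] up [ 0.68  0.   -0.74]
```

View pics/c5.png

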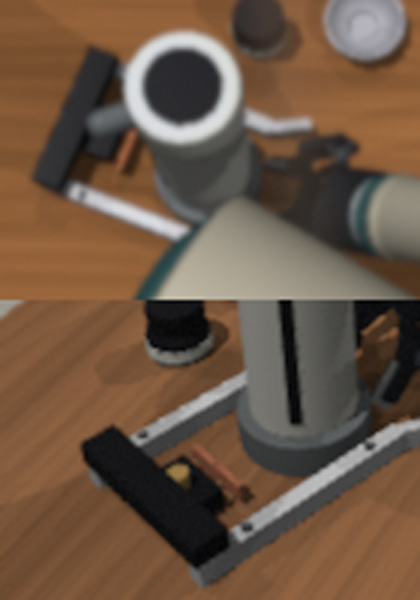

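The foot front is still about 15–20 mm short of the copper plate. The side view shows clear wood between them, at about (230,455) in the crop.

Emit:
servo_tool(
  increments=[
    [0.11,0,0.1,0,0,0,-0.18],
    [0.11,0,0.1,0,0,0,-0.18],
    [0.11,0,0.1,0,0,0,-0.18],
    [0.11,0,0.1,0,0,0,-0.18],
    [0.11,0,0.1,0,0,0,-0.18],
  ],
)

```text
clock: 14.05
position: [0.6098, 0.0147, 0.0164]
ee_rot: [-0.205, 0.768, 0.528, 0.299]
contact_force: [-1.9, -3.7, -0.1]
width: 0.0507
gripper_force: 2.2
```

Emit:
servo_tool(
  increments=[
    [0.07,0,0.07,0,0,0,-0.18],
    [0.07,0,0.07,0,0,0,-0.18],
    [0.07,0,0.07,0,0,0,-0.18],
    [0.07,0,0.07,0,0,0,-0.18],
    [0.07,0,0.07,0,0,0,-0.18],
  ],
)

```text
clock: 14.55
position: [0.6116, 0.0192, 0.0163]
ee_rot: [-0.205, 0.768, 0.528, 0.299]
contact_force: [-2.9, -4.5, 2.3]
width: 0.0508
gripper_force: 2.5
```

Emit:
servo_tool(
  increments=[
    [0.07,0,0.07,0,0,0,-0.18],
    [0.07,0,0.07,0,0,0,-0.18],
    [0.07,0,0.07,0,0,0,-0.18],
    [0.07,0,0.07,0,0,0,-0.18],
    [0.07,0,0.07,0,0,0,-0.18],
  ],
)

```text
clock: 15.05
position: [0.6135, 0.0238, 0.0163]
ee_rot: [-0.205, 0.768, 0.528, 0.299]
contact_force: [-2.1, -5.4, 2.5]
width: 0.0501
gripper_force: 2.7
```

```bash
python3 st.py
```

```text
15.05 [0.6135 0.0238 0.0163] [-2.0762 -5.3952  2.465 ] xhead 69.04214960702835 tilt 42.51148184678482
tcp in bay 0.0013304152939649315 -0.0036492773793938504 rel F 0.16720528873716428 0.012271719012853843
fwd69.7 [ 0.74 -0.01  0.68] up [ 0.68  0.   -0.74]
```

Emit:
servo_tool(
  increments=[
    [0.04,0,0.03,0,0,0,-0.18],
    [0.04,0,0.03,0,0,0,-0.18],
    [0.04,0,0.03,0,0,0,-0.18],
    [0.04,0,0.03,0,0,0,-0.18],
    [0.04,0,0.03,0,0,0,-0.18],
  ],
)

```text
clock: 15.55
position: [0.6143, 0.0261, 0.0164]
ee_rot: [-0.205, 0.768, 0.528, 0.299]
contact_force: [-2.2, -4.2, 2.0]
width: 0.0504
gripper_force: 2.4
```

Emit:
servo_tool(
  increments=[
    [0.04,0,0.03,0,0,0,-0.18],
    [0.04,0,0.03,0,0,0,-0.18],
    [0.04,0,0.04,0,0,0,-0.18],
    [0.04,0,0.04,0,0,0,-0.18],
    [0.04,0,0.04,0,0,0,-0.18],
  ],
)

```text
clock: 16.05
position: [0.6152, 0.0287, 0.0163]
ee_rot: [-0.205, 0.768, 0.528, 0.299]
contact_force: [-1.2, -4.5, 3.0]
width: 0.0504
gripper_force: 2.5
```

Emit:
servo_tool(
  increments=[
    [0.04,0,0.03,0,0,0,-0.18],
    [0.04,0,0.04,0,0,0,-0.18],
    [0.04,0,0.04,0,0,0,-0.18],
    [0.04,0,0.04,0,0,0,-0.18],
    [0.04,0,0.04,0,0,0,-0.18],
  ],
)

```text
clock: 16.55
position: [0.6162, 0.0313, 0.0163]
ee_rot: [-0.205, 0.768, 0.528, 0.299]
contact_force: [-1.2, -5.4, 3.3]
width: 0.0504
gripper_force: 2.6
```

Emit:
servo_tool(
  increments=[
    [0.04,0,0.03,0,0,0,-0.18],
    [0.04,0,0.04,0,0,0,-0.18],
    [0.04,0,0.04,0,0,0,-0.18],
    [0.04,0,0.04,0,0,0,-0.18],
    [0.04,0,0.04,0,0,0,-0.18],
  ],
)

```text
clock: 17.05
position: [0.6171, 0.0339, 0.0163]
ee_rot: [-0.205, 0.768, 0.528, 0.299]
contact_force: [-1.7, -5.9, 2.1]
width: 0.0503
gripper_force: 2.6
```

```bash
python3 st.py; python3 -c "
from h import *
a=save('side','s6.png')[240:340,150:290,::-1]; b=cv2.imread('pics/s5.png')[240:340,150:290]
cv2.imwrite('pics/c6.png',cv2.resize(np.hstack([b,a]),None,fx=2.8,fy=2.8,interpolation=2))"
```

```text
17.05 [0.6171 0.0339 0.0163] [-1.7059 -5.851   2.0827] xhead 69.07391149796996 tilt 42.50549165063072
tcp in bay 0.012050992955035962 -0.003581206241983064 rel F 0.17792456575590457 0.012452049992749153
fwd69.7 [ 0.74 -0.01  0.68] up [ 0.68  0.   -0.74]
```

View pics/c6.png

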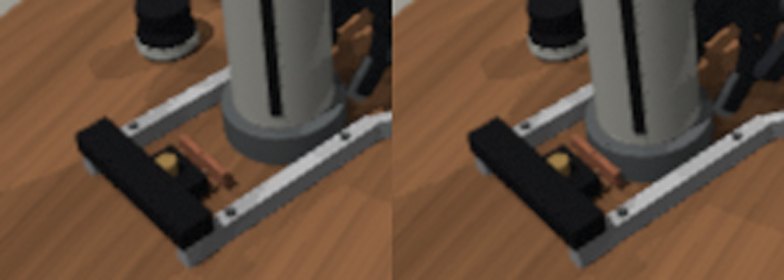

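The foot is now at the copper plate, just touching or nearly so (crop at (600,170)). I'll feel forward in small steps.

Emit:
servo_tool(
  increments=[
    [0.03,0,0.02,0,0,0,-0.18],
    [0.02,0,0.03,0,0,0,-0.18],
    [0.03,0,0.02,0,0,0,-0.18],
    [0.02,0,0.03,0,0,0,-0.18],
    [0.03,0,0.02,0,0,0,-0.18],
  ],
)

```text
clock: 17.6
position: [0.6178, 0.0352, 0.0163]
ee_rot: [-0.205, 0.768, 0.528, 0.299]
contact_force: [-3.1, -6.0, 3.2]
width: 0.0503
gripper_force: 3.2
```

Emit:
servo_tool(
  increments=[
    [0.03,0,0.02,0,0,0,-0.18],
    [0.02,0,0.03,0,0,0,-0.18],
    [0.03,0,0.02,0,0,0,-0.18],
    [0.02,0,0.03,0,0,0,-0.18],
    [0.03,0,0.02,0,0,0,-0.18],
  ],
)

```text
clock: 18.1
position: [0.6184, 0.0367, 0.0163]
ee_rot: [-0.205, 0.768, 0.528, 0.299]
contact_force: [-2.2, -6.9, 3.8]
width: 0.0504
gripper_force: 3.3
```

Emit:
servo_tool(
  increments=[
    [0.03,0,0.02,0,0,0,-0.18],
    [0.02,0,0.03,0,0,0,-0.18],
    [0.03,0,0.02,0,0,0,-0.18],
    [0.02,0,0.03,0,0,0,-0.18],
    [0.03,0,0.02,0,0,0,-0.18],
  ],
)

```text
clock: 18.6
position: [0.619, 0.0383, 0.0163]
ee_rot: [-0.205, 0.768, 0.529, 0.298]
contact_force: [-3.4, -6.1, 3.5]
width: 0.0508
gripper_force: 3.5
```

Emit:
servo_tool(
  increments=[
    [0.03,0,0.02,0,0,0,-0.18],
    [0.02,0,0.03,0,0,0,-0.18],
    [0.03,0,0.02,0,0,0,-0.18],
    [0.02,0,0.03,0,0,0,-0.18],
    [0.03,0,0.02,0,0,0,-0.18],
  ],
)

```text
clock: 19.1
position: [0.6197, 0.0399, 0.0163]
ee_rot: [-0.205, 0.768, 0.529, 0.298]
contact_force: [-2.8, -6.8, 3.3]
width: 0.0505
gripper_force: 3.6
```

Emit:
servo_tool(
  increments=[
    [0.03,0,0.02,0,0,0,-0.18],
    [0.02,0,0.03,0,0,0,-0.18],
    [0.03,0,0.02,0,0,0,-0.18],
    [0.02,0,0.03,0,0,0,-0.18],
    [0.03,0,0.02,0,0,0,-0.18],
  ],
)

```text
clock: 19.6
position: [0.6203, 0.0415, 0.0162]
ee_rot: [-0.205, 0.768, 0.529, 0.298]
contact_force: [-3.4, -7.5, 3.3]
width: 0.0505
gripper_force: 3.7
```

Emit:
servo_tool(
  increments=[
    [0.02,0,0.02,0,0,0,-0.18],
    [0.02,0,0.02,0,0,0,-0.18],
    [0.01,0,0.01,0,0,0,-0.18],
    [0.01,0,0.01,0,0,0,-0.18],
    [0,0,0,0,0,0,-0.18],
  ],
)

```text
clock: 20.1
position: [0.6205, 0.0419, 0.0162]
ee_rot: [-0.205, 0.768, 0.529, 0.298]
contact_force: [-4.4, -8.9, 4.8]
width: 0.0503
gripper_force: 4.7
```

Emit:
servo_tool(
  increments=[
    [0.02,0,0.02,0,0,0,-0.18],
    [0.02,0,0.02,0,0,0,-0.18],
    [0.01,0,0.01,0,0,0,-0.18],
    [0,0,0,0,0,0,-0.18],
    [0,0,0,0,0,0,-0.18],
  ],
)

```text
clock: 20.6
position: [0.6207, 0.0421, 0.0161]
ee_rot: [-0.204, 0.768, 0.529, 0.298]
contact_force: [-5.5, -10.9, 5.2]
width: 0.0502
gripper_force: 6.0
```

Firm stop felt: about 12 N in total, most of it friction and spring, and the tool has stopped advancing. I'll back off gently.

Emit:
servo_tool(
  increments=[
    [-0.03,0,-0.03,0,0,0,-0.18],
    [-0.05,0,-0.05,0,0,0,-0.18],
    [-0.1,0,-0.09,0,0,0,-0.18],
    [-0.15,0,-0.14,0,0,0,-0.18],
    [-0.22,0,-0.2,0,0,0,-0.18],
  ],
)

```text
clock: 21.1
position: [0.6176, 0.0375, 0.016]
ee_rot: [-0.206, 0.767, 0.528, 0.298]
contact_force: [-0.5, 0.2, -0.8]
width: 0.0505
gripper_force: 0.0
```

Emit:
servo_tool(
  increments=[
    [-0.37,0,-0.34,0,0,0,-0.18],
    [-0.74,0,-0.68,0,0,0,-0.18],
    [-1.1,0,-1.0,0,0,0,-0.18],
    [-1.5,0,-1.36,0,0,0,-0.18],
    [-1.5,0,-1.36,0,0,0,-0.18],
  ],
)

```text
clock: 21.6
position: [0.5924, -0.0308, 0.0158]
ee_rot: [-0.205, 0.768, 0.528, 0.298]
contact_force: [0.5, -0.0, 0.1]
width: 0.0506
gripper_force: 0.0
```

```bash
python3 st.py; python3 - <<'E'
from h import *
np.set_printoptions(precision=4,suppress=True)
m=np.array([.6096,.0238,0])
a=optics.get_image('side'); b=cv2.imread('pics/s6.png')[:,:,::-1]
im=save('wrist','w9.png')
for n in('side','wrist','top'):
    if n=='top': optics.get_image(n)
    for l,z in(('extractor_foot',.015),('extractor_head',.275)):
        for r in finder.tip_of(l,n)[:1]:
            w=onz(n,r['at'],z);d=w-m;print(n,l,r['p'],w,d@hd(69.7),d@hd(159.7))
for n,l in(('wrist','extractor_foot'),):
    for r in finder.silhouettes(l,n)[:1]:print(r['p'],r['box'])
E
```

```text
21.6 [ 0.5924 -0.0308  0.0158] [ 0.5236 -0.0252  0.1456] xhead 69.05999581269383 tilt 42.481259564040286
tcp in bay -0.057131857259921516 -0.002809209646893518 rel F 0.10873742469883779 0.01249953638677798
fwd69.7 [ 0.74 -0.01  0.68] up [ 0.68  0.   -0.74]
side extractor_foot 0.95 [0.6513 0.0917 0.015 ] 0.07815225074208283 -0.015549050137121326
top extractor_foot 0.74 [0.6364 0.087  0.015 ] 0.06861026599710343 -0.003240097652362113
top extractor_head 0.94 [0.6396 0.0943 0.275 ] 0.07657102968968214 -0.003704366342326324
0.76 [276.1, 79.0, 166.1, 158.0]
```

```bash
python3 -c "
from rig import manip
print(manip.sign_off())"
```

```text
the job is handed in; nothing more can be done
None
```

The fume extractor stands upright in the bay: its foot was slid in against the plate until I felt the firm stop (wrist force about 12 N, of which I estimate 5 N at the stop), and the arm is backed off clear. I did not re-check by touch that the plate stayed pressed after release, and I did not look again at the jar, dish, wax block or brick, though the arm's path stayed clear of them.

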